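# Open the covered mirror with a stick in its hidden groove

## Robot

A 6-joint arm with a two-finger parallel gripper is mounted at the origin on the work surface. World frame = base frame: x ahead of the robot, y to its left, z up, the work surface at z = 0. Lengths are in m, angles in degrees, forces in N, time in s.
With the tool pointing down it reaches from about 0.3 to 0.75 m from the base axis. Payload 8.5 kg.
Tool frame: the origin (TCP) lies on the mounting face of the last link; the fingertips stand 173 mm ahead of it and the grasp point (between the pads) lies 155 mm ahead of it (env.tips_ahead is the distance from the TCP to the fingertips, in m); x points along the fingers, z is the direction in which the jaws open and shut, and the axes are right-handed (so a half turn about x gives the same grasp; the last joint's range is limited). The gripper opens to 85 mm and grips with 20 to 120 N. Pads are 22 mm wide; open, the fingers measure 114 mm over their backs; the gripper's body (76 mm by 85 mm) begins 54 mm behind the grasp point. The pads swing forward as they close: fully open they stand 13 mm farther back than shut.
Start: joints at [50.747, 21.807, 74.336, -0, 83.858, -12.336], TCP at [0.249, 0.49, 0.405] pointing down, gripper open.
Joint ranges: [-178.18, 178.18], [-50.72, 133.34], [12.68, 142.11], [-81.47, 261.47], [9.98, 163.14], [-165.26, 165.26]. Speed limits (degrees/s): [136.94, 136.94, 180, 180, 180, 180].

## Interface

Orientations are given as a 3x3 rotation matrix whose columns are the frame's x, y, z axes.
In Python, from rig import env, optics gives the robot as it stands.
- The arm moves only by the shell command python3 -m inch 'ROWS' [FORCE]. ROWS is JSON, a list of rows, each a list of 3 entries, a list of its own where there are three numbers: the closure, from -1 (fully open) to 1 (shut), then the shift along the tool's x, y, z in units of 30 mm (1.0 is 30 mm), then the turn about the tool's x in units of 5 degrees (1.0 is 5 degrees). In form: [[hand, [x, y, z], yaw], ...]. A call has exactly 8 rows; each row shifts and turns the commanded pose from where the row before left it, along the tool's axes as they then stand; what a row does not reach is not made up. A row lasts 1/12 s, in which the tool goes at most 41.7 mm and 7.16 degrees, less where a joint would pass 70% of its speed; a pose out of reach is approached as far as the arm can. A call is refused whole if a number of a shift passes 1 or a number of a turn 1, either way. A call with a gripper value outside its range is refused whole. The fingers move at their own pace and stop on an object; FORCE is the grip in N (left out, the last holds). Time passes only in rows, so rows that do not move let the fingers close, or fill a call up. It gives the time, the measured TCP pose, the force and the opening at its end, in the units of the state.
- env.observe(): the state, without advancing time (a new reading comes with each control period).
- optics.get_image(name): name is "scene" or "top" or "wrist"; returns the picture (420x560x3 uint8, red, green, blue); there is no depth.
- optics.camera_params(name): a dict with "fx", "fy", "cx", "cy" (pixels), "xyz" and "rotation" of the camera in the world. Camera axes: x right, y down, z forward; pixel columns grow to the right and rows downward; lengths in m; the calibration is good to about 2 mm. A picture is of the moment at which its call begins: read the wrist's pose just before it. camera_params takes no time and is no camera call; for the wrist camera it gives the pose at the moment of the call.
- env.close_job(): hands the job in, once; it reports no verdict.
The state is a dict: "time_s": time; "q": joint angles; "qvel": joint speeds; "joint_efforts": joint torques, N m; "position": TCP position; "tool_rot": TCP orientation; "ft_force": force on the tool from outside, world axes, zero at the start; "wrist_torque": the same for the moment, N m; "grip_width": finger opening in m.
Only numpy, scipy, OpenCV 4.12 (cv2) and the standard library are available. Lean on these libraries where they do the work, as an engineer would, in place of code of your own. Each camera call takes 0.05 s, during which the arm holds its last target.

## Task

Take the wooden stick out of the glass holder and stroke its tip lightly over the closed mirror cover, towards the closed end, until it drops into the hidden pull groove, and pause there with the tip down in the groove and the cover still shut. Then use the stick in the groove to draw the cover at least four fifths of the way open, and stand the stick back in its holder. Press gently, never touch the cover or mirror with the gripper, and leave the other things where they are.

Things in the scene. Friction and masses are not known exactly. Their poses are not given: they have to be found in the camera images.
- tray: Fixed dark wooden tray, 156 (its x) x 224 (its y) x 34 mm high, holding the mirror. Origin: centre of its underside on the table; z up. Walls 10 mm thick on three sides; its -y end is open, and the cover slides out there.
- mirror: Flat mirror (132 x 202 mm) in the tray, carrying the cover; origin and axes of the tray. On soft feet: pressed down, mirror and cover sink together, from 0.5 N on by 1 mm per 0.7 N, and rise again slowly (damped); after 8 mm a hard bottom. Over 15 N from the stick on mirror or cover in any direction damages it; so does a gripper touch over 1 N.
- cover_mid (a point): Centre of the upper face of the wooden mirror cover (132 along x, 200 along y), axes of the tray; moves with the cover; unpressed it is 32 mm above the table. Dark lines 11 mm wide run along x across its middle field (x within 50, y within 60 mm). All but one are flush inlays; one is the pull groove, whose centre lies at an unknown y within 28 mm of this point.
- cover (a joint): How far the cover has slid open towards the tray's -y end, in m: 0 closed (firm stop, the start), 0.1 fully open (firm stop). Takes about 2 N; stays where left; pushing to +y keeps it closed. Its pull groove: 11 mm wide (y), 100 mm long (x), 7 mm deep, square edges, flat floor. Borders of the middle field stand 0.5 mm higher.
- stick_mid (a point): Centre (half-way up) of the dark wooden stick, 150 mm long, 45 g; z along it from tip to top. Upper 124 mm: 14 x 14 mm square (faces along its x and y, as the holder's); below: round rod 8 mm thick, 26 mm long, ball end. Stands upright in the holder with up to 5 degrees of lean, tip 6 mm and top 156 mm above the table.
- stick_tip (a point): The lowest point of the stick's ball-shaped end (radius 4 mm), 75 mm below stick_mid along the stick.
- holder: Fixed block-shaped glass holder, 46 x 46 x 66 mm high. Origin: centre of its underside on the table; z up. A square upright socket, 17 x 17 mm with sides along its x and y, 60 mm deep (floor 6 mm above the table), opens at its centre on top, with a 2 mm chamfer.
- pinbox: Bystander: round aluminium hairpin box, 76 mm across, 45 mm high, standing near the holder. Origin: centre of its underside.
- combs: Bystander: two black plastic combs crossed, about 150 mm across, 10 mm high. Origin: centre of the underside.
- dish: Bystander: green ceramic trinket dish, 90 mm across, 26 mm high. Origin: centre of its underside.
- scent: Bystander: amber glass bottle, 42 mm across, 85 mm high. Origin: centre of its underside.
- cream: Bystander: white jar, 60 mm across, 45 mm high. Origin: centre of its underside.
- brush: Bystander: a brush lying flat far to the right (-y) side. Origin on its underside.
Not all that is in view belongs to the job. What is shaped like the part that bears stick_mid but turquoise is not meant.

How it is judged:
By the outcome, as a careful person would: the job done as asked, in the order asked, and still so for the second after the job is handed in, with the robot touching nothing.
It also fails if it takes over 69 s, if anything falls off the work surface, if the arm or the gripper's body presses on something with over 40 N, if the wrist force passes 120 N, or if a joint passes its speed limit or range.

## Working session

There is one attempt and no reset: what is moved stays moved. The work goes in short steps, Python scripts to look and compute and a shell command to move; the robot and the scene stay as the last step left them, time stands still between calls to the robot, and variables do not carry over. Pictures are saved under pics/ and viewed, and the job is handed in when it is done.

```bash
ls; mkdir -p pics
python3 - <<'E'
from rig import env, optics
import cv2, numpy as np
s=env.observe()
for k in s: print(k, np.round(s[k],4).tolist())
for n in ["scene","top","wrist"]:
    p=optics.camera_params(n); print(n,{k:np.round(v,4).tolist() for k,v in p.items()})
for n in ["scene","top"]:
    cv2.imwrite(f"pics/{n}0.png",cv2.cvtColor(optics.get_image(n),cv2.COLOR_RGB2BGR))
E
```

```text
pics
time_s 0.0
q [50.7478, 21.8426, 74.3865, -0.0012, 83.8562, -12.3356]
qvel [0.1443, -0.0732, -0.0551, 0.0173, 0.0237, -0.0324]
joint_efforts [0.0005, -44.8454, -23.1287, -0.0002, 0.0047, -0.0]
position [0.249, 0.4904, 0.4041]
tool_rot [[-0.0009, -0.8917, 0.4527], [-0.0012, 0.4527, 0.8917], [-1.0, 0.0003, -0.0015]]
ft_force [-1.5974, 0.1699, -0.0454]
wrist_torque [0.0447, 0.0214, 0.0263]
grip_width 0.0851
scene {'fx': 425.8574, 'fy': 425.8574, 'cx': 274.1328, 'cy': 207.6811, 'xyz': [1.3927, -0.1755, 0.6808], 'rotation': [[0.1645, 0.571, -0.8043], [0.9863, -0.1068, 0.1259], [-0.014, -0.814, -0.5807]]}
top {'fx': 387.3634, 'fy': 387.3634, 'cx': 274.9803, 'cy': 207.2791, 'xyz': [0.4432, -0.0636, 1.113], 'rotation': [[0.0189, -0.9915, 0.1291], [-0.9997, -0.0165, 0.0195], [-0.0172, -0.1294, -0.9914]]}
wrist {'fx': 308.3049, 'fy': 308.3049, 'cx': 279.2181, 'cy': 214.2393, 'xyz': [0.1813, 0.5249, 0.3737], 'rotation': [[0.4531, 0.8521, 0.262], [0.8915, -0.4329, -0.1339], [-0.0006, 0.2942, -0.9557]]}
```

View pics/scene0.png

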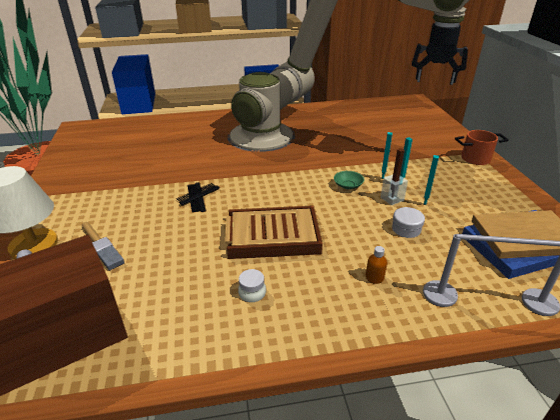

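View pics/top0.png

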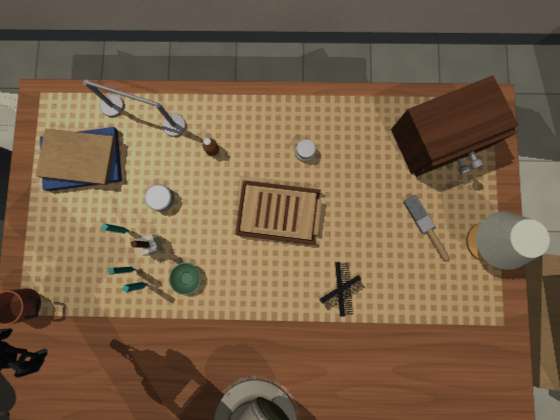

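Scene view: the dark stick is at (398,165) in the glass holder at (394,190). The turquoise decoys are at (387,155), (406,158) and (432,180). In the top view, the holder is at about (147,245) and the tray at about (279,212), with five lines and its open end to the right. Next I'll take close crops.

Run:
```python
import cv2, numpy as np
s=cv2.imread('pics/scene0.png');t=cv2.imread('pics/top0.png')
def c(im,x0,y0,w,h,k): return cv2.resize(im[y0:y0+h,x0:x0+w],(w*k,h*k),interpolation=cv2.INTER_CUBIC)
a=c(s,370,120,80,100,6);
cv2.imwrite('pics/s_h.png',a)
cv2.imwrite('pics/t_h.png',c(t,95,210,90,90,6))
cv2.imwrite('pics/t_t.png',c(t,230,172,100,80,8))
```

```text
(no output)
```

View pics/s_h.png

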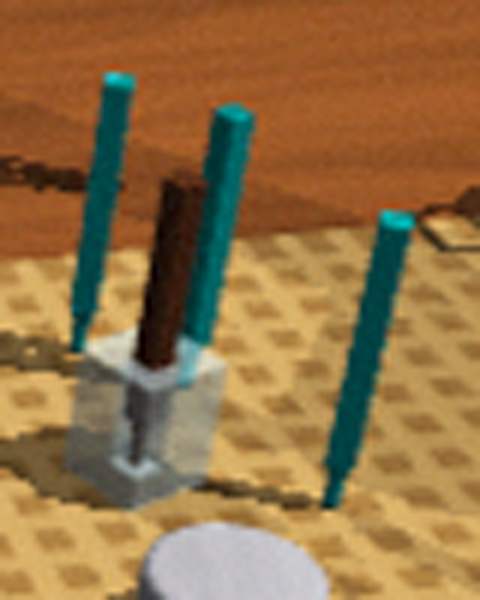

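View pics/t_h.png

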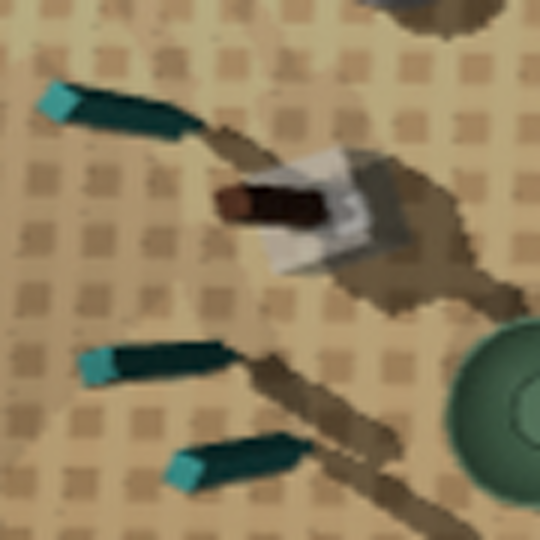

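View pics/t_t.png

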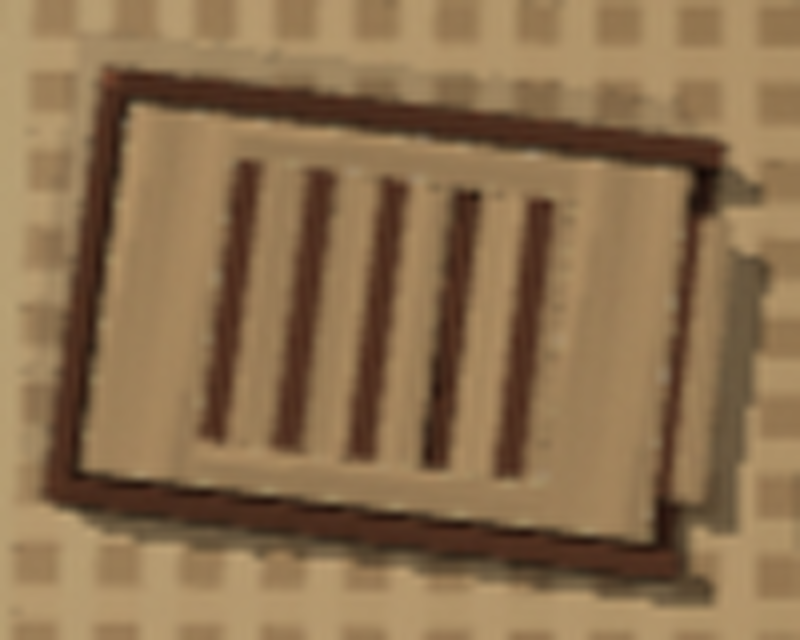

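```bash
cat > h.py <<'E'
import numpy as np
from rig import env, optics
def ray(p,u,v):
    d=np.array([(u-p['cx'])/p['fx'],(v-p['cy'])/p['fy'],1.0]); return np.array(p['rotation'])@d
def at(p,u,v,z):
    d=ray(p,u,v); o=np.array(p['xyz']); return o+d*(z-o[2])/d[2]
def proj(p,X):
    c=np.array(p['rotation']).T@(np.array(X)-p['xyz']); return np.array([p['fx']*c[0]/c[2]+p['cx'],p['fy']*c[1]/c[2]+p['cy']])
E
python3 - <<'E'
from h import *
p=optics.camera_params('top')
def T(u,v,z,o,k): return at(p,(u+.5)/k-.5+o[0],(v+.5)/k-.5+o[1],z)
C=[T(u,v,.034,(230,172),8) for u,v in [(108,72),(45,500),(728,145),(685,578)]]
for c in C: print('tray',c.round(4))
c=sum(C)/4; print(c, np.linalg.norm(C[0]-C[1]),np.linalg.norm(C[2]-C[3]),np.linalg.norm(C[0]-C[2]),np.linalg.norm(C[1]-C[3]))
yv=(C[0]+C[1]-C[2]-C[3]); yv/=np.linalg.norm(yv); xv=C[0]+C[2]-C[1]-C[3];xv/=np.linalg.norm(xv)
print('y',yv,np.degrees(np.arctan2(yv[0],yv[1])),'x',xv,np.degrees(np.arctan2(xv[1],xv[0])))
for i,(a,b) in enumerate([((248,160),(212,440)),((320,170),(288,450)),((395,178),(362,460)),((467,190),(436,468)),((541,200),(510,477))]):
    m=(T(*a,.032,(230,172),8)+T(*b,.032,(230,172),8))/2; print('line',i,m.round(4),'y=',((m-c)@yv).round(4),'x=',((m-c)@xv).round(4))
print('top',T(233,203,.156,(95,210),6))
for u,v in [(340,150),(372,238),(275,272),(245,183)]: print('hold',T(u,v,.066,(95,210),6))
for n,u,v,z in [('turq1',60,103,.15),('turq2',98,366,.15),('turq3',185,470,.15)]: print(n,T(u,v,z,(95,210),6))
for n,u,v,z in [('tb1',198,125,0),('tb2',235,353,0),('tb3',308,445,0)]: print(n,T(u,v,z,(95,210),6))
for n,u,v,z in [('pinbox',159,198,.045),('dish',186,279,.026)]: print(n,at(p,u,v,z))
E
```

```text
tray [0.6586 0.0497 0.034 ]
tray [0.5064 0.0672 0.034 ]
tray [ 0.6358 -0.17    0.034 ]
tray [ 0.4834 -0.1557  0.034 ]
[ 0.57105055 -0.05219289  0.034     ] 0.15314788661086817 0.1530318373408661 0.2208584130494309 0.2240732320834783
y [0.10296348 0.99468514 0.        ] 5.909846458607217 x [ 0.99459285 -0.10385119  0.        ] -5.9609825453522545
line 0 [0.5783 0.0045 0.032 ] y= 0.0571 x= 0.0013
line 1 [ 0.5752 -0.0217  0.032 ] y= 0.0308 x= 0.001
line 2 [ 0.5725 -0.0479  0.032 ] y= 0.0044 x= 0.001
line 3 [ 0.5694 -0.0736  0.032 ] y= -0.0215 x= 0.0005
line 4 [ 0.5664 -0.0996  0.032 ] y= -0.0476 x= 0.0003
top [0.47161029 0.30422622 0.156     ]
hold [0.49905765 0.29166766 0.066     ]
hold [0.45974881 0.27478054 0.066     ]
hold [0.44373947 0.31775207 0.066     ]
hold [0.48338654 0.33396056 0.066     ]
turq1 [0.51209491 0.38213566 0.15      ]
turq2 [0.40390052 0.35807026 0.15      ]
turq3 [0.36259799 0.31906735 0.15      ]
tb1 [0.51338861 0.38367642 0.        ]
tb2 [0.40516961 0.35849956 0.        ]
tb3 [0.36284324 0.32085852 0.        ]
pinbox [0.6029873  0.28314247 0.045     ]
dish [0.37990462 0.20085437 0.026     ]
```

```bash
python3 -m inch '[[-1,[0,-1,-0.23],0],[-1,[0,-1,-0.23],0],[-1,[0,-1,-0.23],0],[-1,[0,-1,-0.23],0],[-1,[0,-1,-0.23],0],[-1,[0,-1,-0.23],0],[-1,[0,-1,-0.23],0],[-1,[0,-1,-0.23],0]]' 40
python3 -m inch '[[-1,[0,-0.7,-0.16],0],[-1,[0,-0.7,-0.16],0],[-1,[0,0,0],-1],[-1,[0,0,0],-1],[-1,[0,0,0],-1],[-1,[0,0,0],-1],[-1,[0,0,0],-1],[-1,[0,0,0],-1]]'
python3 -m inch '[[-1,[0,0,0],-1],[-1,[0,0,0],-1],[-1,[0,0,0],-1],[-1,[0,0,0],-0.8],[-1,[0,0,0],0],[-1,[0,0,0],0],[-1,[0,0,0],0],[-1,[0,0,0],0]]'
python3 - <<'E'
from h import *
import cv2
s=env.observe(); print(s['position'],s['tool_rot'],s['ft_force'])
p=optics.camera_params('wrist'); im=optics.get_image('wrist')
cv2.imwrite('pics/w1.png',cv2.cvtColor(im,cv2.COLOR_RGB2BGR))
import pickle; pickle.dump(p,open('w1.pkl','wb')); print(p)
E
```

```text
time_s: 0.77
position: [0.439, 0.3314, 0.4044]
tool_rot: [[-0.001, -0.892, 0.453], [-0.0, 0.453, 0.892], [-1.0, 0.0, -0.001]]
ft_force: [-0.0, 0.0, 0.1]
grip_width: 0.0856
time_s: 1.43
position: [0.4711, 0.3049, 0.4043]
tool_rot: [[-0.001, -0.998, -0.058], [-0.0, -0.058, 0.998], [-1.0, 0.001, -0.0]]
ft_force: [-0.0, 0.5, -1.0]
grip_width: 0.0858
time_s: 2.1
position: [0.4711, 0.305, 0.4046]
tool_rot: [[-0.0, -0.927, -0.375], [-0.0, -0.375, 0.927], [-1.0, 0.0, -0.0]]
ft_force: [0.2, -0.5, -1.1]
grip_width: 0.085
[0.4711044  0.30495699 0.40461612] [[-1.93396770e-04 -9.27181918e-01 -3.74611336e-01]
 [-1.06080741e-04 -3.74611322e-01  9.27181938e-01]
 [-9.99999976e-01  2.19053040e-04 -2.59075251e-05]] [ 0.20752169 -0.48021104 -1.05371622]
{'fx': 308.30485873342326, 'fy': 308.30485873342326, 'cx': 279.2181393930985, 'cy': 214.23929973328947, 'xyz': array([0.40081181, 0.27711264, 0.37420415]), 'rotation': array([[-0.37420265,  0.88616512,  0.27328329],
       [ 0.92734613,  0.35719151,  0.1115499 ],
       [ 0.00123716,  0.29517047, -0.95544381]])}
```

View pics/w1.png

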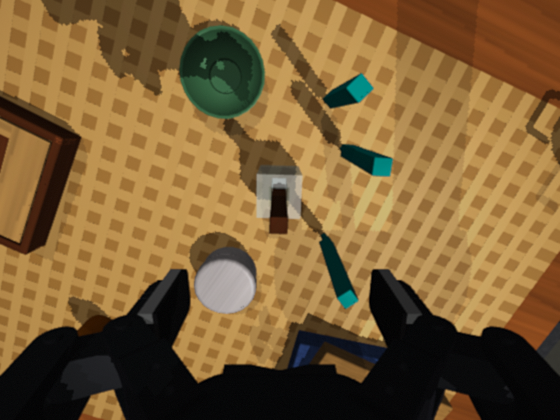

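Run:
```python
import cv2
t=cv2.imread('pics/w1.png')
cv2.imwrite('pics/w1c.png',cv2.resize(t[160:240,240:320],(800,800)[:2] and (600,600),interpolation=cv2.INTER_CUBIC))
```

```text
(no output)
```

View pics/w1c.png

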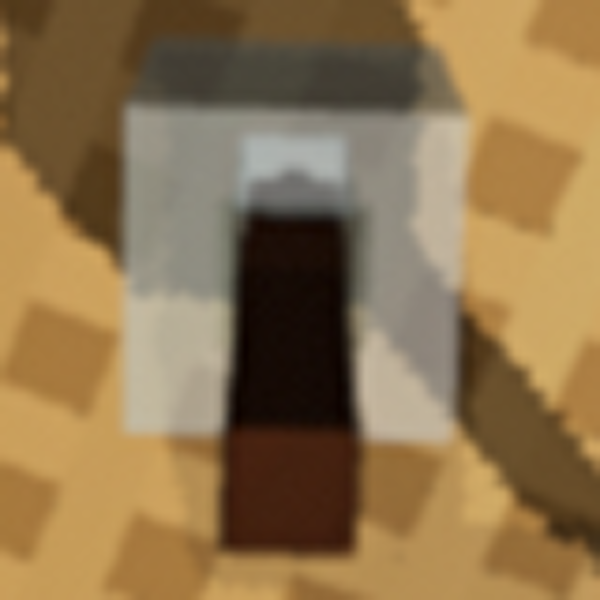

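Run:
```python
from h import *
import pickle; p=pickle.load(open('w1.pkl','rb'))
s=env.observe();R=np.array(s['tool_rot']);P=s['position']
def q(l,z): 
    C=np.array([at(p,(u+.5)/7.5-.5+240,(v+.5)/7.5-.5+160,z) for u,v in l]); c=C.mean(0)
    for i in range(4):
        d=C[(i+1)%4]-C[i]; print(np.linalg.norm(d).round(4),np.degrees(np.arctan2(d[1],d[0])).round(1),end=' | ')
    print(c.round(4),'tool yz',(R.T@(c-P))[1:].round(4)); return c
q([(122,102),(467,112),(455,440),(125,435)],.066)
q([(225,428),(357,430),(355,552),(222,548)],.156)
print('socket/tip pts'); 
for u,v in [(295,170),(295,210)]: print((R.T@(at(p,u/7.5+240,v/7.5+160,.066)-P))[1:])
```

```text
0.0463 110.3 | 0.0463 21.1 | 0.0462 -69.0 | 0.0469 -158.8 | [0.4714 0.3052 0.066 ] tool yz [-0.0004  0.0002]
0.0131 111.0 | 0.0129 21.5 | 0.0134 -69.9 | 0.0127 -159.9 | [0.4713 0.305  0.156 ] tool yz [-0.0002 -0.    ]
socket/tip pts
[0.01381795 0.00098226]
[0.00830165 0.0009789 ]
```

```bash
python3 -m inch '[[-1,[0.6,0,0],0.24],[-1,[0.6,0,0],0],[-0.6,[0.6,0,0],0],[-0.6,[0.6,0,0],0],[-0.6,[0.6,0,0],0],[-0.6,[0.6,0,0],0],[-0.6,[0.6,0,0],0],[-0.6,[0.3,0,0],0]]' 40
python3 - <<'E'
from h import *
import cv2
s=env.observe(); print(s['position'],s['ft_force'],s['grip_width'])
cv2.imwrite('pics/s2.png',cv2.cvtColor(optics.get_image('scene'),cv2.COLOR_RGB2BGR)[60:260,320:520].repeat(3,0).repeat(3,1))
cv2.imwrite('pics/w2.png',cv2.cvtColor(optics.get_image('wrist'),cv2.COLOR_RGB2BGR))
E
```

```text
time_s: 2.82
position: [0.4708, 0.3048, 0.2678]
tool_rot: [[-0.003, -0.935, -0.356], [-0.001, -0.356, 0.935], [-1.0, 0.003, 0.0]]
ft_force: [-0.5, 0.4, -0.3]
grip_width: 0.068
[0.47080166 0.30483348 0.26776902] [-0.52309994  0.41482675 -0.27376238] 0.06797938431454126
```

View pics/s2.png

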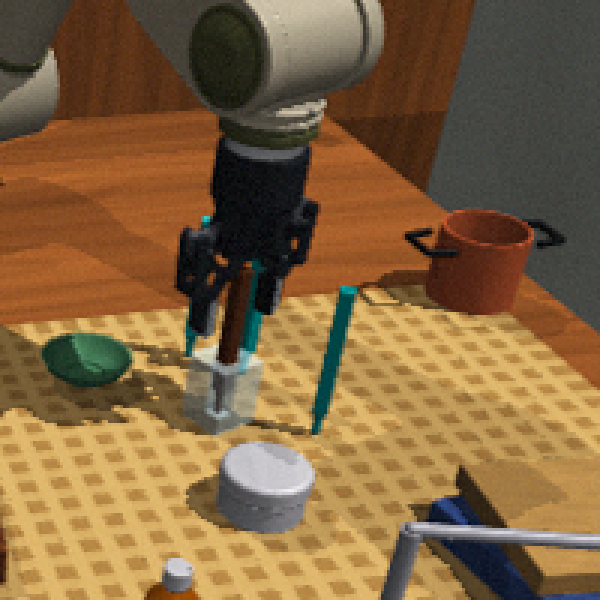

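View pics/w2.png

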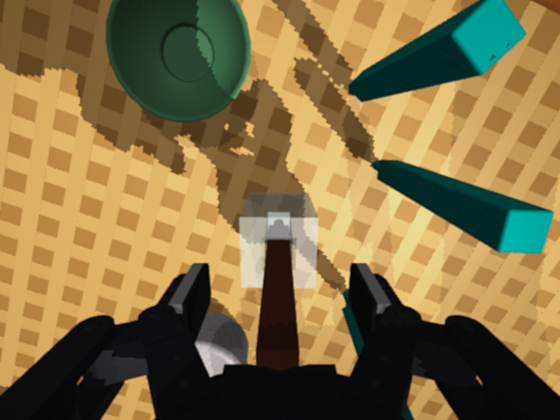

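The dark stick stands between the jaws at (278,300) and the turquoise ones are clear, so I'll grip it.

```bash
python3 -m inch '[[1,[0,0,0],0],[1,[0,0,0],0],[1,[0,0,0],0],[1,[0,0,0],0],[1,[0,0,0],0],[1,[0,0,0],0],[1,[0,0,0],0],[1,[0,0,0],0]]' 60
python3 -m inch '[[1,[-0.2,0,0],0],[1,[-0.3,0,0],0],[1,[-0.4,0,0],0],[1,[-0.5,0,0],0],[1,[-0.5,0,0],0],[1,[-0.5,0,0],0],[1,[-0.5,0,0],0],[1,[-0.3,0,0],0]]'
python3 - <<'E'
from h import *
import cv2
s=env.observe(); print(s['position'],s['ft_force'],s['grip_width'])
cv2.imwrite('pics/s3.png',cv2.cvtColor(optics.get_image('scene'),cv2.COLOR_RGB2BGR)[60:260,320:520].repeat(3,0).repeat(3,1))
cv2.imwrite('pics/w3.png',cv2.cvtColor(optics.get_image('wrist'),cv2.COLOR_RGB2BGR))
E
```

```text
time_s: 3.58
position: [0.4712, 0.3049, 0.2702]
tool_rot: [[0.001, -0.934, -0.356], [-0.0, -0.356, 0.934], [-1.0, -0.001, -0.0]]
ft_force: [-0.4, -2.0, 4.2]
grip_width: 0.0129
time_s: 4.25
position: [0.471, 0.305, 0.3679]
tool_rot: [[0.002, -0.934, -0.357], [0.001, -0.357, 0.934], [-1.0, -0.002, 0.0]]
ft_force: [-0.1, -0.2, 0.5]
grip_width: 0.0134
[0.47098066 0.30503151 0.36791444] [-0.13826239 -0.16507942  0.53832805] 0.013434719857864498
```

View pics/s3.png

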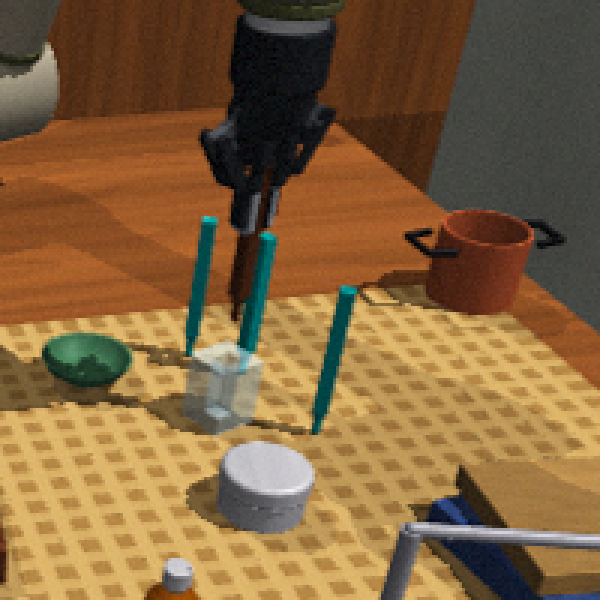

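View pics/w3.png

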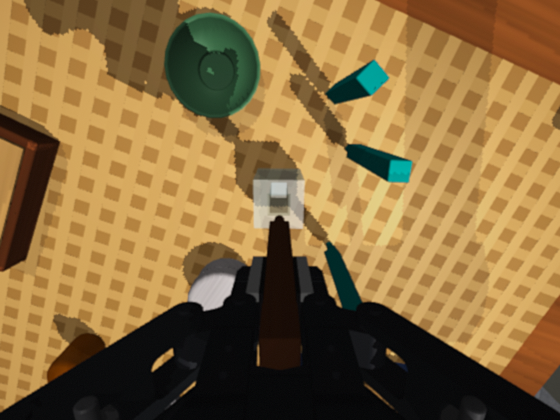

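Run:
```python
from h import *
import cv2
s=env.observe();R=np.array(s['tool_rot']);P=s['position']
pw=optics.camera_params('wrist');ps=optics.camera_params('scene')
for L in (.256,.260,.264,.268):
    X=P+R@np.array([L,0,0]); print(L,X.round(4),proj(pw,X).round(1),proj(ps,X).round(1))
t=cv2.imread('pics/w3.png')[190:270,240:320]; u=cv2.imread('pics/s3.png')[::3,::3][60:120,50:110]
cv2.imwrite('pics/c3.png',np.hstack([cv2.resize(t,(400,400),interpolation=2),cv2.resize(u,(400,400),interpolation=2)]))
```

```text
0.256 [0.4718 0.3054 0.1115] [278.2 221.5] [398.6 164.9]
0.26 [0.4718 0.3054 0.1075] [278.2 219.9] [398.3 166.2]
0.264 [0.4718 0.3054 0.1035] [278.3 218.3] [398.1 167.5]
0.268 [0.4719 0.3054 0.0995] [278.3 216.8] [397.9 168.8]
```

View pics/c3.png

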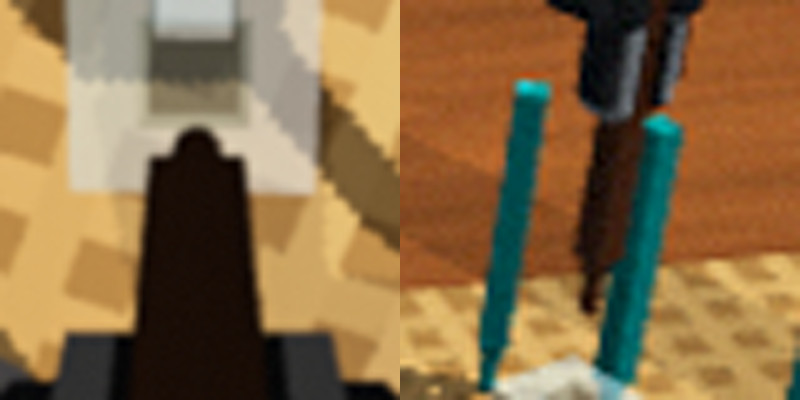

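```bash
python3 -m inch '[[1,[0,0,0],1],[1,[0,0,0],1],[1,[0,0,0],1],[1,[0,0,0],1],[1,[0,0,0],1],[1,[0,0,0],0.34],[1,[0,-0.3,-0.5],0],[1,[0,-0.3,-0.9],0]]'
python3 -m inch '[[1,[0,-0.35,-0.95],0],[1,[0,-0.35,-0.95],0],[1,[0,-0.35,-0.95],0],[1,[0,-0.35,-0.95],0],[1,[0,-0.35,-0.95],0],[1,[0,-0.35,-0.95],0],[1,[0,-0.35,-0.95],0],[1,[0,-0.35,-0.95],0]]'
python3 -m inch '[[1,[0,-0.35,-0.95],0],[1,[0,-0.35,-0.95],0],[1,[0,-0.3,-0.9],0],[1,[0,-0.14,-0.6],0],[1,[0,0,-0.6],0],[1,[0,0,0],0],[1,[0,0,0],0],[1,[0,0,0],0]]'
python3 - <<'E'
from h import *
import cv2,pickle
s=env.observe(); print(s['position'],s['tool_rot'],s['ft_force'],s['grip_width'])
p=optics.camera_params('wrist');pickle.dump((p,s),open('w4.pkl','wb'))
cv2.imwrite('pics/w4.png',cv2.cvtColor(optics.get_image('wrist'),cv2.COLOR_RGB2BGR))
E
```

```text
time_s: 5.02
position: [0.4845, 0.2623, 0.3646]
tool_rot: [[-0.001, -0.995, 0.099], [0.0, 0.099, 0.995], [-1.0, 0.001, 0.0]]
ft_force: [0.2, -0.3, 0.6]
grip_width: 0.0133
time_s: 5.68
position: [0.5453, 0.0245, 0.3648]
tool_rot: [[-0.002, -0.995, 0.101], [0.0, 0.101, 0.995], [-1.0, 0.002, 0.0]]
ft_force: [0.4, -0.9, 0.4]
grip_width: 0.0133
time_s: 6.35
position: [0.567, -0.0962, 0.3652]
tool_rot: [[-0.001, -0.995, 0.101], [0.001, 0.101, 0.995], [-1.0, 0.001, 0.001]]
ft_force: [0.5, -0.2, -1.5]
grip_width: 0.0134
[ 0.56698968 -0.09622934  0.36520029] [[-9.76974996e-04 -9.94877468e-01  1.01083477e-01]
 [ 7.09240609e-04  1.01082810e-01  9.94877763e-01]
 [-9.99999271e-01  1.04366320e-03  6.06852123e-04]] [ 0.52101865 -0.1799926  -1.5419771 ] 0.013437707704810262
```

View pics/w4.png

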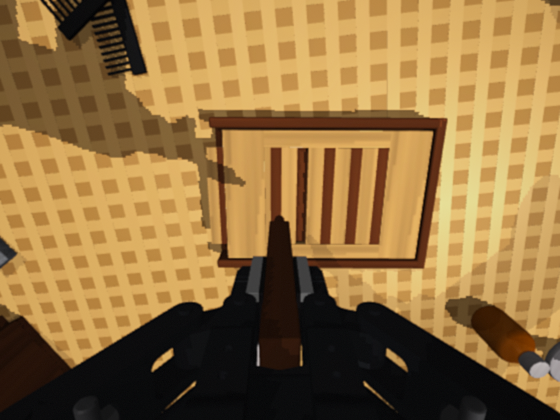

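Run:
```python
import cv2
t=cv2.imread('pics/w4.png')
cv2.imwrite('pics/w4c.png',cv2.resize(t[110:275,200:460],None,fx=3,fy=3,interpolation=2))
```

```text
(no output)
```

View pics/w4c.png

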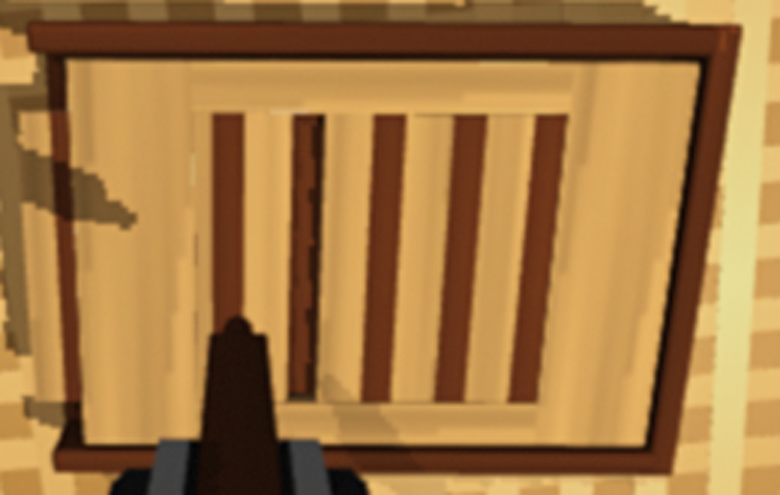

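Run:
```python
from h import *
import pickle
p,s=pickle.load(open('w4.pkl','rb'));R=np.array(s['tool_rot']);P=s['position']
T=lambda u,v,z: at(p,(u+.5)/3-.5+200,(v+.5)/3-.5+110,z)
C=[T(u,v,.034) for u,v in [(28,25),(740,28),(670,472),(55,468)]]
for c in C: print(c.round(4))
c=sum(C)/4; print('c',c.round(4))
yv=C[1]+C[2]-C[0]-C[3];yv/=np.linalg.norm(yv);xv=np.array([yv[1],-yv[0],0]);print(yv,np.degrees(np.arctan2(yv[0],yv[1])))
for a,b in [((228,115),(222,330)),((308,115),(302,398)),((390,115),(376,400)),((470,115),(450,400)),((550,115),(523,402))]:
    A,B=T(*a,.032),T(*b,.032)
    for X in (A,B,(A+B)/2): print('(x,y)',((X-c)@xv).round(4),((X-c)@yv).round(4),'tool',(R.T@(X-P))[1:].round(4),end=' ')
    print()
for u in (292,325): print('edge',((T(u,115,.032)-c)@yv).round(4))
X=P+R@np.array([.263,0,0]); print('tip',((X-c)@xv).round(4),((X-c)@yv).round(4),X)
```

```text
[ 0.4837 -0.1526  0.034 ]
[0.5071 0.0675 0.034 ]
[0.6587 0.0512 0.034 ]
[ 0.6345 -0.1684  0.034 ]
c [ 0.571  -0.0506  0.034 ]
[0.10754568 0.99420014 0.        ] 6.173853726374681
(x,y) -0.0486 -0.0487 tool [ 0.0492 -0.0027] (x,y) 0.0241 -0.0505 tool [-0.0235 -0.0051] (x,y) -0.0122 -0.0496 tool [ 0.0129 -0.0039] 
(x,y) -0.0487 -0.023 tool [0.0492 0.023 ] (x,y) 0.0491 -0.0223 tool [-0.0487  0.023 ] (x,y) 0.0002 -0.0226 tool [0.0002 0.023 ] 
(x,y) -0.0489 0.0034 tool [0.0492 0.0494] (x,y) 0.0498 0.0038 tool [-0.0495  0.0491] (x,y) 0.0004 0.0036 tool [-0.0002  0.0492] 
(x,y) -0.049 0.0291 tool [0.0492 0.0751] (x,y) 0.0496 0.0299 tool [-0.0495  0.0752] (x,y) 0.0003 0.0295 tool [-0.0002  0.0752] 
(x,y) -0.0492 0.0549 tool [0.0491 0.1008] (x,y) 0.0503 0.0558 tool [-0.0503  0.1011] (x,y) 0.0005 0.0553 tool [-0.0006  0.1009] 
edge -0.0281
edge -0.0175
tip 0.0007 -0.0457 [ 0.56673274 -0.09604281  0.10220048]
```

```bash
python3 -m inch '[[1,[0.4,0,0],0],[1,[0.4,0,0],0],[1,[0.4,0,0],0],[1,[0.4,0,0],0],[1,[0.3,0,0],0],[1,[0.2,0,0],0],[1,[0.05,0,0],0],[1,[0,0,0],0]]'
cat > r.py <<'E'
from h import *
import sys
# average force over a few fresh readings
n=int(sys.argv[1]) if len(sys.argv)>1 else 4
F=[];
for i in range(n):
    s=env.observe(); F.append(np.r_[s['ft_force'],s['wrist_torque']]); optics.get_image('top')
s=env.observe(); R=np.array(s['tool_rot'])
print('t',s['time_s'],'F',np.mean(F,0).round(2),'sd',np.std(F,0).round(2),'tip',(s['position']+R[:,0]*.263).round(4),'tool x',R[:,0].round(4))
E
python3 r.py
```

```text
time_s: 7.07
position: [0.5671, -0.0965, 0.3011]
tool_rot: [[-0.0, -0.995, 0.101], [0.0, 0.101, 0.995], [-1.0, 0.0, 0.0]]
ft_force: [0.0, -0.2, -0.4]
grip_width: 0.0131
t 7.2667 F [ 0.06  0.01 -0.55  0.    0.02  0.01] sd [0.09 0.16 0.22 0.03 0.01 0.03] tip [ 0.5674 -0.0969  0.0388] tool x [ 1.1e-03 -4.0e-04 -1.0e+00]
```

```bash
python3 -m inch '[[1,[0.04,0,0],0],[1,[0.04,0,0],0],[1,[0.04,0,0],0],[1,[0.03,0,0],0],[1,[0.02,0,0],0],[1,[0,0,0],0],[1,[0,0,0],0],[1,[0,0,0],0]]'
python3 r.py 2
python3 -m inch '[[1,[0.02,0,0],0],[1,[0.02,0,0],0],[1,[0.02,0,0],0],[1,[0.02,0,0],0],[1,[0,0,0],0],[1,[0,0,0],0],[1,[0,0,0],0],[1,[0,0,0],0]]'
python3 r.py 2
```

```text
time_s: 7.93
position: [0.5671, -0.0968, 0.2962]
tool_rot: [[0.0, -0.995, 0.101], [-0.0, 0.101, 0.995], [-1.0, -0.0, -0.0]]
ft_force: [0.5, -0.3, -0.1]
grip_width: 0.0131
t 8.0333 F [ 0.37 -0.17 -0.22 -0.    0.02  0.  ] sd [0.14 0.1  0.08 0.03 0.   0.05] tip [ 0.5671 -0.0968  0.0332] tool x [ 0. -0. -1.]
time_s: 8.7
position: [0.5671, -0.0968, 0.2938]
tool_rot: [[0.0, -0.995, 0.101], [-0.0, 0.101, 0.995], [-1.0, -0.0, -0.0]]
ft_force: [-0.1, -0.0, 1.8]
grip_width: 0.0133
t 8.8 F [-0.38  0.25  1.73  0.02  0.07  0.01] sd [0.26 0.26 0.06 0.01 0.03 0.02] tip [ 0.5671 -0.0969  0.0308] tool x [ 1.e-04 -1.e-04 -1.e+00]
```

```bash
python3 -m inch '[[1,[0,0,0.06],0],[1,[0,0,0.06],0],[1,[0,0,0.06],0],[1,[0,0,0.06],0],[1,[0,0,0.06],0],[1,[0,0,0.06],0],[1,[0,0,0.06],0],[1,[0,0,0.06],0]]'
python3 -m inch '[[1,[0,0,0.03],0],[1,[0,0,0.03],0],[1,[0,0,0],0],[1,[0,0,0],0],[1,[0,0,0],0],[1,[0,0,0],0],[1,[0,0,0],0],[1,[0,0,0],0]]'
python3 r.py 2
```

```text
time_s: 9.47
position: [0.5685, -0.0823, 0.2937]
tool_rot: [[0.0, -0.995, 0.101], [-0.0, 0.101, 0.995], [-1.0, -0.0, -0.0]]
ft_force: [-0.3, -1.4, 0.9]
grip_width: 0.0132
time_s: 10.13
position: [0.5687, -0.0807, 0.2937]
tool_rot: [[0.0, -0.995, 0.101], [0.0, 0.101, 0.995], [-1.0, 0.0, 0.0]]
ft_force: [0.1, 0.8, 1.6]
grip_width: 0.0132
t 10.2333 F [ 0.23  0.96  1.95  0.25 -0.1   0.01] sd [0.12 0.16 0.32 0.04 0.04 0.02] tip [ 0.5687 -0.0806  0.0307] tool x [-0.e+00  3.e-04 -1.e+00]
```

```bash
python3 -m inch '[[1,[0,0,0.03],0],[1,[0,0,0.03],0],[1,[0,0,0.03],0],[1,[0,0,0],0],[1,[0,0,0],0],[1,[0,0,0],0],[1,[0,0,0],0],[1,[0,0,0],0]]'
python3 r.py 2
python3 -m inch '[[1,[0,0,0.03],0],[1,[0,0,0.03],0],[1,[0,0,0],0],[1,[0,0,0],0],[1,[0,0,0],0],[1,[0,0,0],0],[1,[0,0,0],0],[1,[0,0,0],0]]'
python3 r.py 2
```

```text
time_s: 10.9
position: [0.569, -0.0779, 0.2937]
tool_rot: [[-0.0, -0.995, 0.101], [0.0, 0.101, 0.995], [-1.0, 0.0, 0.0]]
ft_force: [0.5, 1.1, 0.3]
grip_width: 0.0132
t 11.0 F [ 0.63  1.69  0.71  0.38 -0.06  0.02] sd [0.11 0.59 0.44 0.03 0.03 0.01] tip [ 0.5689 -0.0779  0.0307] tool x [-1.e-04  3.e-04 -1.e+00]
time_s: 11.67
position: [0.5691, -0.0762, 0.2937]
tool_rot: [[-0.0, -0.995, 0.101], [0.0, 0.101, 0.995], [-1.0, 0.0, 0.0]]
ft_force: [-0.3, 2.2, 0.1]
grip_width: 0.0131
t 11.7667 F [-0.34  1.67  0.01  0.3  -0.01 -0.03] sd [0.05 0.52 0.06 0.02 0.05 0.01] tip [ 0.5691 -0.0762  0.0307] tool x [-1.e-04  1.e-04 -1.e+00]
```

Run:
```python
from h import *
import cv2,pickle
s=env.observe();p=optics.camera_params('wrist');pickle.dump((p,s),open('w5.pkl','wb'))
w=cv2.cvtColor(optics.get_image('wrist'),cv2.COLOR_RGB2BGR)
t=cv2.cvtColor(optics.get_image('scene'),cv2.COLOR_RGB2BGR)
cv2.imwrite('pics/w5.png',w)
cv2.imwrite('pics/w5c.png',cv2.resize(w[130:330,180:380],(600,600),interpolation=2))
cv2.imwrite('pics/s5c.png',cv2.resize(t[150:270,210:340],(780,720)[:2] and (650,600),interpolation=2))
```

```text
(no output)
```

View pics/w5c.png

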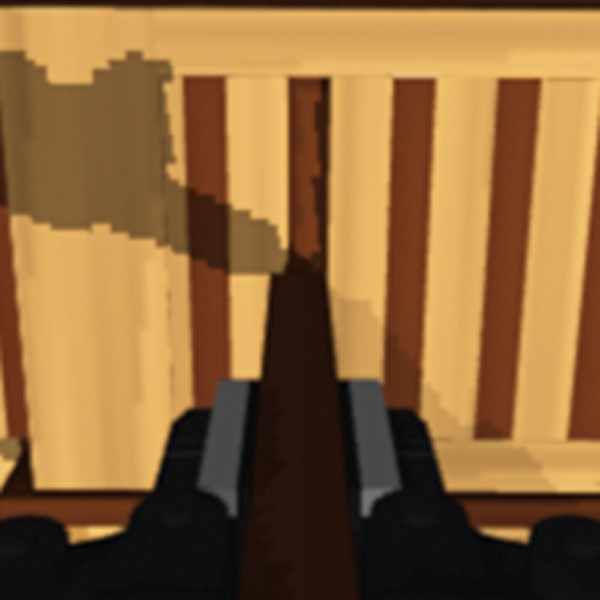

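View pics/s5c.png

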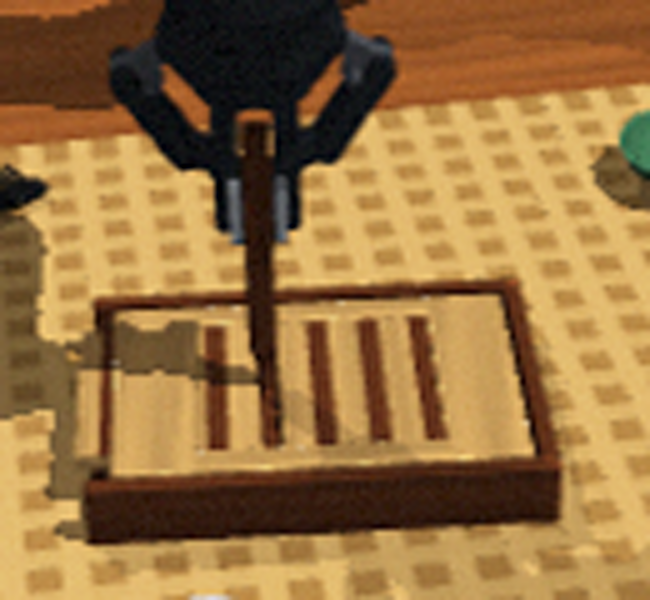

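```bash
python3 - <<'E'
from h import *
import pickle
p,s=pickle.load(open('w5.pkl','rb'));R=np.array(s['tool_rot']);P=s['position']
c=np.array([.571,-.0506,.034]);yv=np.array([.1045,.9945,0]);xv=np.array([.9945,-.1045,0])
T=lambda u,v,z: at(p,(u+.5)/3-.5+180,(v+.5)/3-.5+130,z)
for n,u,v in [('g',289,80),('g',328,80),('l4',185,80),('l4',226,80),('l2',394,80),('l2',436,80),('l1',498,80),('l1',541,80),('g mid',290,240),('g mid',327,240)]:
    X=T(u,v,.032); print(n,((X-c)@xv).round(4),((X-c)@yv).round(4))
print('gripz/tip',(P+.264*R[:,0]-c)@yv)
for z in (.026,.03): 
    X=T(306,262,z);print('tip px',((X-c)@xv).round(4),((X-c)@yv).round(4))
E
python3 r.py 3
```

```text
g -0.0486 -0.0276
g -0.0486 -0.0179
l4 -0.0485 -0.0533
l4 -0.0486 -0.0432
l2 -0.0487 -0.0016
l2 -0.0487 0.0088
l1 -0.0487 0.0241
l1 -0.0488 0.0348
g mid -0.0074 -0.0273
g mid -0.0074 -0.0177
gripz/tip -0.025668795038467303
tip px 0.0005 -0.0231
tip px -0.0007 -0.0231
t 12.0167 F [ 0.04  1.41 -0.06  0.37  0.03 -0.  ] sd [0.28 0.24 0.4  0.02 0.01 0.04] tip [ 0.5691 -0.0762  0.0307] tool x [-1.e-04  0.e+00 -1.e+00]
```

```bash
python3 -m inch '[[1,[0,0,0.03],0],[1,[0,0,0.03],0],[1,[0,0,0],0],[1,[0,0,0],0],[1,[0,0,0],0],[1,[0,0,0],0],[1,[0,0,0],0],[1,[0,0,0],0]]'
python3 r.py 3
```

```text
time_s: 12.68
position: [0.5694, -0.0745, 0.2937]
tool_rot: [[0.0, -0.995, 0.101], [-0.0, 0.101, 0.995], [-1.0, -0.0, -0.0]]
ft_force: [-1.1, -0.8, -0.6]
grip_width: 0.0126
t 12.8333 F [-0.57 -0.37 -0.53 -0.02 -0.01  0.01] sd [0.51 0.49 0.56 0.04 0.03 0.02] tip [ 0.5693 -0.0745  0.0307] tool x [-0. -0. -1.]
```

```bash
python3 -m inch '[[1,[0.03,0,0],0],[1,[0.03,0,0],0],[1,[0.03,0,0],0],[1,[0.03,0,0],0],[1,[0,0,0],0],[1,[0,0,0],0],[1,[0,0,0],0],[1,[0,0,0],0]]'
python3 r.py 3
```

```text
time_s: 13.5
position: [0.5694, -0.0745, 0.2902]
tool_rot: [[0.0, -0.995, 0.101], [-0.0, 0.101, 0.995], [-1.0, -0.0, -0.0]]
ft_force: [-0.0, 0.6, -0.1]
grip_width: 0.0129
t 13.65 F [ 0.02  0.22 -0.46 -0.01  0.02  0.04] sd [0.16 0.35 0.28 0.01 0.03 0.02] tip [ 0.5693 -0.0745  0.0272] tool x [ 0. -0. -1.]
```

```bash
python3 -m inch '[[1,[0.03,0,0],0],[1,[0.02,0,0],0],[1,[0,0,0],0],[1,[0,0,0],0],[1,[0,0,0],0],[1,[0,0,0],0],[1,[0,0,0],0],[1,[0,0,0],0]]'
python3 r.py 3
```

```text
time_s: 14.32
position: [0.5694, -0.0745, 0.2887]
tool_rot: [[0.0, -0.995, 0.101], [-0.0, 0.101, 0.995], [-1.0, -0.0, -0.0]]
ft_force: [0.2, -0.0, 0.2]
grip_width: 0.0132
t 14.4667 F [ 0.06 -0.43  0.71 -0.02 -0.04  0.  ] sd [0.27 0.44 0.37 0.01 0.02 0.01] tip [ 0.5694 -0.0745  0.0257] tool x [ 1.e-04 -0.e+00 -1.e+00]
```

The tip touches the groove floor with about 1 N and the cover is shut. I'll pause here.

```bash
python3 -m inch '[[1,[0,0,0],0],[1,[0,0,0],0],[1,[0,0,0],0],[1,[0,0,0],0],[1,[0,0,0],0],[1,[0,0,0],0],[1,[0,0,0],0],[1,[0,0,0],0]]'
python3 -m inch '[[1,[0,0,0],0],[1,[0,0,0],0],[1,[0,0,0],0],[1,[0,0,0],0],[1,[0,0,0],0],[1,[0,0,0],0],[1,[0,0,0],0],[1,[0,0,0],0]]'
python3 - <<'E'
from h import *
import cv2,pickle
s=env.observe();p=optics.camera_params('wrist');pickle.dump((p,s),open('w6.pkl','wb'))
w=cv2.cvtColor(optics.get_image('wrist'),cv2.COLOR_RGB2BGR)
cv2.imwrite('pics/w6.png',w)
cv2.imwrite('pics/w6c.png',cv2.resize(w[100:300,180:380],(600,600),interpolation=2))
E
python3 r.py 3
```

```text
time_s: 15.13
position: [0.5693, -0.0745, 0.2886]
tool_rot: [[0.0, -0.995, 0.101], [-0.0, 0.101, 0.995], [-1.0, -0.0, -0.0]]
ft_force: [1.1, 0.5, 0.1]
grip_width: 0.0134
time_s: 15.8
position: [0.5693, -0.0744, 0.2886]
tool_rot: [[0.0, -0.995, 0.101], [-0.0, 0.101, 0.995], [-1.0, -0.0, -0.0]]
ft_force: [0.3, 0.4, 1.2]
grip_width: 0.0136
t 16.0 F [ 0.47 -0.2   0.74 -0.06 -0.11  0.02] sd [0.43 0.19 0.18 0.   0.02 0.03] tip [ 0.5694 -0.0745  0.0256] tool x [ 0. -0. -1.]
```

View pics/w6c.png

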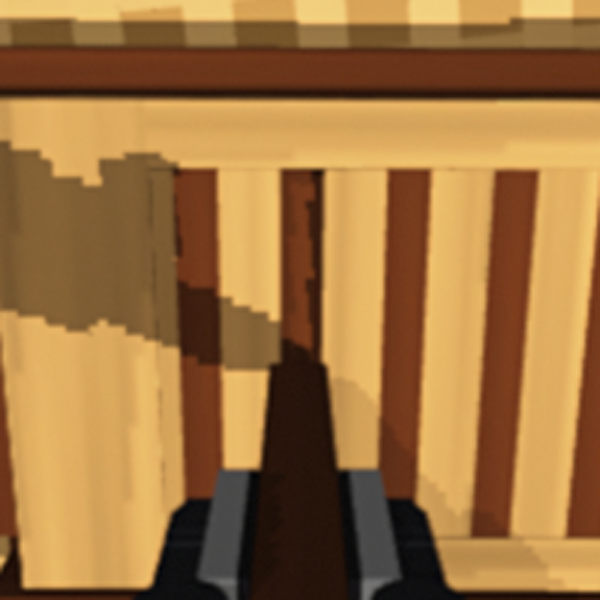

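Tip seen down in the groove at crop (297,355), and the line positions are unchanged, so the cover is shut. Now I'll draw it open slowly.

```bash
python3 -m inch '[[1,[0,0,-0.03],0],[1,[0,0,-0.03],0],[1,[0,0,-0.03],0],[1,[0,0,-0.03],0],[1,[0,0,-0.05],0],[1,[0,0,-0.05],0],[1,[0,0,-0.05],0],[1,[0,0,-0.05],0]]'
python3 r.py 2
python3 -m inch '[[1,[0,0,-0.07],0],[1,[0,0,-0.07],0],[1,[0,0,-0.07],0],[1,[0,0,-0.07],0],[1,[0,0,-0.07],0],[1,[0,0,-0.07],0],[1,[0,0,-0.07],0],[1,[0,0,-0.07],0]]'
python3 r.py 2
```

```text
time_s: 16.67
position: [0.5683, -0.0841, 0.2886]
tool_rot: [[-0.0, -0.995, 0.101], [0.0, 0.101, 0.995], [-1.0, 0.0, 0.0]]
ft_force: [0.3, 2.0, 1.0]
grip_width: 0.0134
t 16.7667 F [ 0.13  1.51  0.88  0.51 -0.02  0.01] sd [0.16 0.44 0.09 0.07 0.01 0.02] tip [ 0.5683 -0.0843  0.0256] tool x [-2.e-04 -2.e-04 -1.e+00]
time_s: 17.43
position: [0.5666, -0.1009, 0.2886]
tool_rot: [[-0.0, -0.995, 0.101], [0.0, 0.101, 0.995], [-1.0, 0.0, 0.0]]
ft_force: [-0.6, 1.9, 0.3]
grip_width: 0.0132
t 17.5333 F [-0.53  1.91  0.54  0.54  0.15  0.02] sd [0.06 0.02 0.21 0.04 0.01 0.  ] tip [ 0.5666 -0.1012  0.0256] tool x [-2.e-04 -3.e-04 -1.e+00]
```

```bash
python3 -m inch '[[1,[0,0,-0.1],0],[1,[0,0,-0.12],0],[1,[0,0,-0.12],0],[1,[0,0,-0.12],0],[1,[0,0,-0.12],0],[1,[0,0,-0.12],0],[1,[0,0,-0.12],0],[1,[0,0,-0.12],0]]'
python3 -m inch '[[1,[0,0,-0.12],0],[1,[0,0,-0.12],0],[1,[0,0,-0.12],0],[1,[0,0,-0.12],0],[1,[0,0,-0.12],0],[1,[0,0,-0.12],0],[1,[0,0,-0.12],0],[1,[0,0,-0.1],0]]'
python3 r.py 2
python3 - <<'E'
from h import *
import cv2,pickle
s=env.observe();p=optics.camera_params('wrist');pickle.dump((p,s),open('w7.pkl','wb'))
w=cv2.cvtColor(optics.get_image('wrist'),cv2.COLOR_RGB2BGR)
cv2.imwrite('pics/w7.png',w)
E
```

```text
time_s: 18.2
position: [0.5637, -0.1292, 0.2886]
tool_rot: [[-0.0, -0.995, 0.101], [0.0, 0.101, 0.995], [-1.0, 0.0, 0.0]]
ft_force: [-0.7, 1.8, 0.2]
grip_width: 0.013
time_s: 18.87
position: [0.5609, -0.1572, 0.2886]
tool_rot: [[-0.0, -0.995, 0.101], [-0.0, 0.101, 0.995], [-1.0, 0.0, -0.0]]
ft_force: [-1.8, 3.5, 0.6]
grip_width: 0.0131
t 18.9667 F [-1.49  2.33  0.84  0.52  0.37 -0.02] sd [0.29 1.13 0.24 0.11 0.02 0.01] tip [ 0.561  -0.1576  0.0256] tool x [ 2.e-04 -6.e-04 -1.e+00]
```

View pics/w7.png

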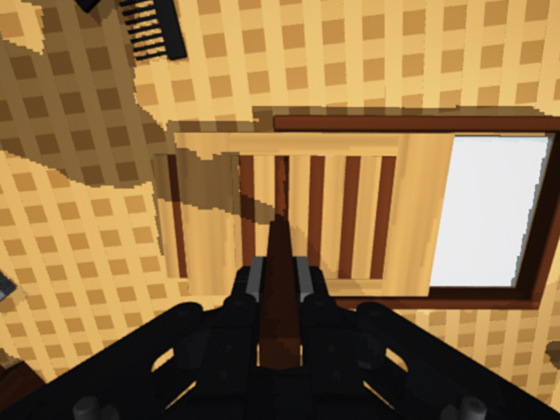

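```bash
python3 -m inch '[[1,[0,0,-0.06],0],[1,[0,0,-0.06],0],[1,[0,0,-0.06],0],[1,[0,0,-0.06],0],[1,[0,0,-0.06],0],[1,[0,0,-0.06],0],[1,[0,0,-0.04],0],[1,[0,0,0],0]]'
python3 r.py 2
python3 - <<'E'
from h import *
import pickle
p,s=pickle.load(open('w7.pkl','rb'))
c=np.array([.571,-.0506,.034]);yv=np.array([.1045,.9945,0]);xv=np.array([.9945,-.1045,0])
for u,v in [(276.5,160),(289,160),(316.5,160),(350,160)]:
    X=at(p,u,v,.032);print(((X-c)@xv).round(4),((X-c)@yv).round(4))
E
```

```text
time_s: 19.68
position: [0.5597, -0.1691, 0.2887]
tool_rot: [[0.0, -0.995, 0.102], [-0.0, 0.102, 0.995], [-1.0, -0.0, -0.0]]
ft_force: [-0.0, 1.4, 1.1]
grip_width: 0.0127
t 19.7833 F [ 0.17  1.07  0.81  0.31 -0.11  0.01] sd [0.22 0.35 0.28 0.02 0.05 0.02] tip [ 0.5598 -0.1691  0.0257] tool x [ 3.e-04 -6.e-04 -1.e+00]
-0.0462 -0.1089
-0.0462 -0.0998
-0.0462 -0.0798
-0.0463 -0.0554
```

```bash
python3 -m inch '[[1,[0,0,0.04],0],[1,[0,0,0.03],0],[1,[0,0,0],0],[1,[-0.1,0,0],0],[1,[-0.1,0,0],0],[1,[-0.2,0,0],0],[1,[-0.3,0,0],0],[1,[-0.5,0,0],0]]'
python3 -m inch '[[1,[-0.5,0,0],0],[1,[-0.5,0,0],0],[1,[-0.5,0,0],0],[1,[-0.4,0,0],0],[1,[0,0,0],0],[1,[0,0,0],0],[1,[0,0,0],0],[1,[0,0,0],0]]'
python3 r.py 2
python3 - <<'E'
from h import *
import cv2,pickle
s=env.observe();p=optics.camera_params('wrist');pickle.dump((p,s),open('w8.pkl','wb'))
print(s['position'],s['tool_rot'])
w=cv2.cvtColor(optics.get_image('wrist'),cv2.COLOR_RGB2BGR)
cv2.imwrite('pics/w8.png',w)
t=cv2.cvtColor(optics.get_image('scene'),cv2.COLOR_RGB2BGR)
cv2.imwrite('pics/s8.png',cv2.resize(t[100:280,180:420],(800,600),interpolation=2))
E
```

```text
time_s: 20.45
position: [0.5598, -0.1667, 0.3247]
tool_rot: [[-0.002, -0.995, 0.101], [0.001, 0.101, 0.995], [-1.0, 0.002, 0.001]]
ft_force: [-0.7, 0.1, 0.1]
grip_width: 0.0131
time_s: 21.12
position: [0.5599, -0.1667, 0.3808]
tool_rot: [[-0.001, -0.995, 0.101], [0.001, 0.101, 0.995], [-1.0, 0.002, 0.001]]
ft_force: [0.4, 0.5, -0.9]
grip_width: 0.0134
t 21.2167 F [-0.08  0.5  -0.52 -0.01 -0.02 -0.02] sd [0.52 0.02 0.38 0.01 0.01 0.  ] tip [ 0.5596 -0.1665  0.1179] tool x [-1.2e-03  7.0e-04 -1.0e+00]
[ 0.55995046 -0.16669802  0.3809107 ] [[-1.23331248e-03 -9.94850690e-01  1.01343890e-01]
 [ 6.73145626e-04  1.01343118e-01  9.94851305e-01]
 [-9.99999013e-01  1.29518173e-03  5.44691658e-04]]
```

View pics/w8.png

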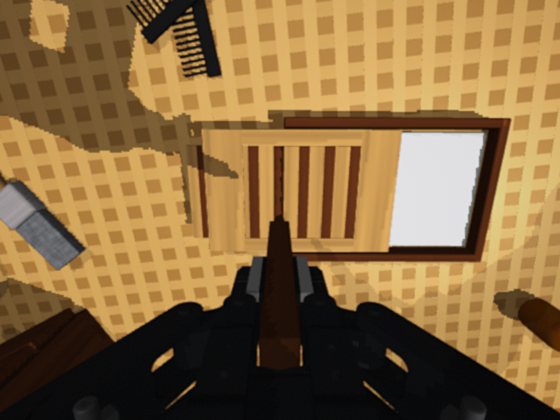

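View pics/s8.png

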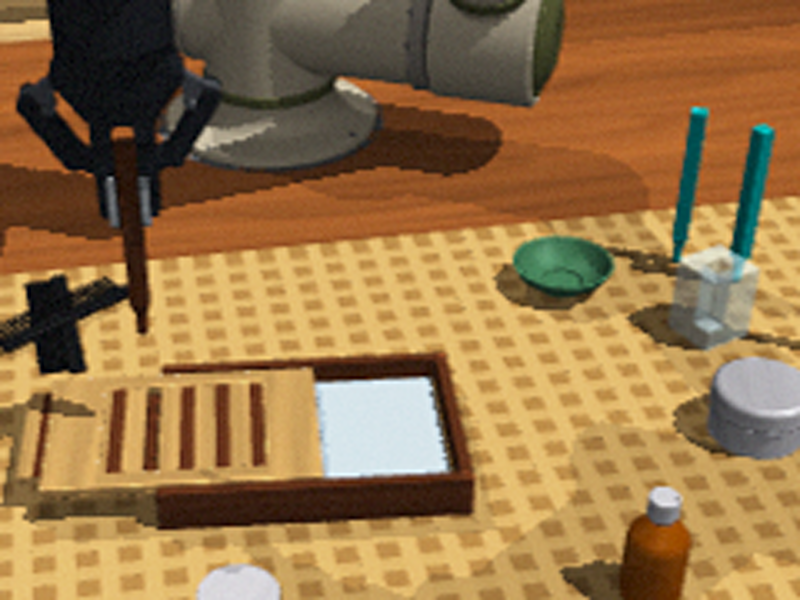

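```bash
python3 -m inch '[[1,[0,0.15,0.5],0],[1,[0,0.27,0.9],0],[1,[0,0.27,0.9],0],[1,[0,0.27,0.9],0],[1,[0,0.27,0.9],0],[1,[0,0.27,0.9],0],[1,[0,0.27,0.9],0],[1,[0,0.27,0.9],0]]'
python3 -m inch '[[1,[0,0.27,0.9],0],[1,[0,0.27,0.9],0],[1,[0,0.27,0.9],0],[1,[0,0.27,0.9],0],[1,[0,0.27,0.9],0],[1,[0,0.27,0.9],0],[1,[0,0.27,0.9],0],[1,[0,0.27,0.9],0]]'
python3 -m inch '[[1,[0,0.2,0.7],0],[1,[0,0.13,0.64],0],[1,[0,0,0],-1],[1,[0,0,0],-1],[1,[0,0,0],-1],[1,[0,0,0],-1],[1,[0,0,0],-1],[1,[0,0,0],-0.34]]'
python3 -m inch '[[1,[0,0,0],0],[1,[0,0,0],0],[1,[0,0,0],0],[1,[0,0,0],0],[1,[0,0,0],0],[1,[0,0,0],0],[1,[0,0,0],0],[1,[0,0,0],0]]'
python3 - <<'E'
from h import *
import cv2,pickle
s=env.observe();p=optics.camera_params('wrist');pickle.dump((p,s),open('w9.pkl','wb'))
print(s['position'],s['tool_rot'])
w=cv2.cvtColor(optics.get_image('wrist'),cv2.COLOR_RGB2BGR)
t=cv2.cvtColor(optics.get_image('scene'),cv2.COLOR_RGB2BGR)
cv2.imwrite('pics/w9.png',w);cv2.imwrite('pics/s9.png',t)
cv2.imwrite('pics/c9.png',np.hstack([cv2.resize(w[190:270,240:320],(400,400),interpolation=2),cv2.resize(t[120:200,350:430],(400,400),interpolation=2)]))
E
```

```text
time_s: 21.98
position: [0.5188, 0.0444, 0.3816]
tool_rot: [[-0.0, -0.995, 0.101], [0.0, 0.101, 0.995], [-1.0, 0.0, 0.0]]
ft_force: [0.6, -0.5, -0.4]
grip_width: 0.0134
time_s: 22.65
position: [0.476, 0.2658, 0.3816]
tool_rot: [[-0.0, -0.995, 0.101], [0.0, 0.101, 0.995], [-1.0, 0.0, 0.0]]
ft_force: [1.0, -1.1, 0.6]
grip_width: 0.0129
time_s: 23.32
position: [0.4706, 0.3054, 0.3815]
tool_rot: [[-0.0, -0.933, -0.361], [-0.0, -0.361, 0.933], [-1.0, 0.0, 0.0]]
ft_force: [0.5, 0.5, -1.2]
grip_width: 0.0135
time_s: 23.98
position: [0.4714, 0.3049, 0.3816]
tool_rot: [[0.0, -0.934, -0.356], [0.0, -0.356, 0.934], [-1.0, -0.0, 0.0]]
ft_force: [-0.3, -0.2, -1.2]
grip_width: 0.0131
[0.47140107 0.30492277 0.38162478] [[ 9.26486946e-06 -9.34376350e-01 -3.56287575e-01]
 [ 5.59793023e-06 -3.56287575e-01  9.34376350e-01]
 [-1.00000000e+00 -1.06513479e-05  1.92961574e-06]]
```

View pics/c9.png

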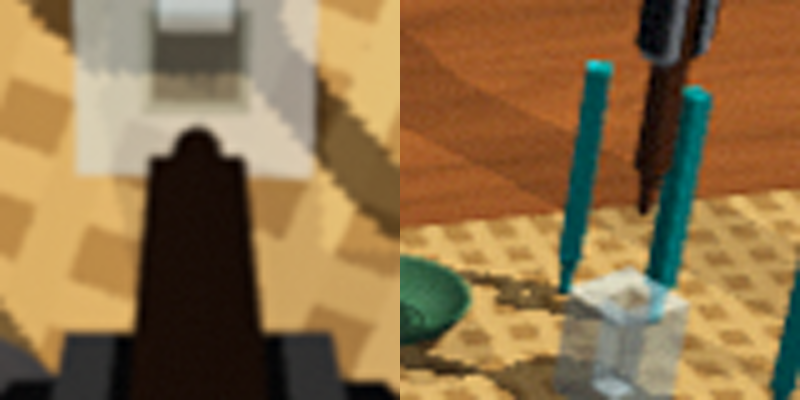

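The tip in the wrist view is at the same pixel as after the first lift, so the stick has not slipped in the grip. I'll lower it now.

```bash
python3 -m inch '[[1,[0.3,0,0],0],[1,[0.3,0,0],0],[1,[0.3,0,0],0],[1,[0.3,0,0],0],[1,[0.2,0,0],0],[1,[0.15,0,0],0],[1,[0.1,0,0],0],[1,[0,0,0],0]]'
python3 -m inch '[[1,[0.15,0,0],0],[1,[0.15,0,0],0],[1,[0.15,0,0],0],[1,[0.15,0,0],0],[1,[0.1,0,0],0],[1,[0,0,0],0],[1,[0,0,0],0],[1,[0,0,0],0]]'
python3 r.py 2
python3 - <<'E'
from h import *
import cv2
w=cv2.cvtColor(optics.get_image('wrist'),cv2.COLOR_RGB2BGR)
t=cv2.cvtColor(optics.get_image('scene'),cv2.COLOR_RGB2BGR)
cv2.imwrite('pics/c10.png',np.hstack([cv2.resize(w[190:270,240:320],(400,400),interpolation=2),cv2.resize(t[120:200,350:430],(400,400),interpolation=2)]))
E
```

```text
time_s: 24.75
position: [0.4714, 0.3049, 0.3315]
tool_rot: [[-0.001, -0.934, -0.356], [-0.0, -0.356, 0.934], [-1.0, 0.001, 0.0]]
ft_force: [-0.6, 0.3, -0.4]
grip_width: 0.013
time_s: 25.42
position: [0.4715, 0.3049, 0.3113]
tool_rot: [[0.0, -0.934, -0.356], [0.0, -0.356, 0.934], [-1.0, -0.0, -0.0]]
ft_force: [0.6, -0.6, -0.6]
grip_width: 0.0134
t 25.5167 F [ 0.26  0.08 -0.28  0.02 -0.   -0.02] sd [0.37 0.64 0.33 0.04 0.02 0.01] tip [0.4715 0.305  0.0483] tool x [ 4.e-04  1.e-04 -1.e+00]
```

View pics/c10.png

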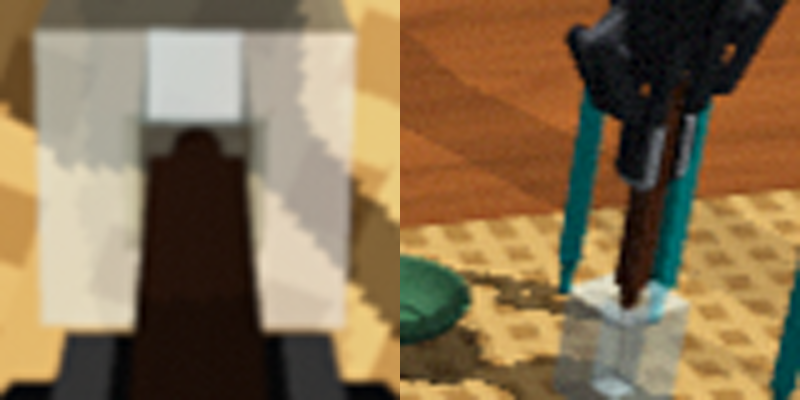

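```bash
python3 -m inch '[[1,[0.07,0,0],0],[1,[0.07,0,0],0],[1,[0.07,0,0],0],[1,[0.07,0,0],0],[1,[0.07,0,0],0],[1,[0.07,0,0],0],[1,[0.07,0,0],0],[1,[0,0,0],0]]'
python3 r.py 2
python3 -m inch '[[1,[0.1,0,0],0],[1,[0.1,0,0],0],[1,[0.1,0,0],0],[1,[0.1,0,0],0],[1,[0.1,0,0],0],[1,[0.1,0,0],0],[1,[0.1,0,0],0],[1,[0,0,0],0]]'
python3 r.py 2
```

```text
time_s: 26.28
position: [0.4713, 0.3049, 0.2959]
tool_rot: [[-0.001, -0.934, -0.356], [-0.0, -0.356, 0.934], [-1.0, 0.001, -0.0]]
ft_force: [-0.2, 0.5, -0.4]
grip_width: 0.0138
t 26.3833 F [-0.31  0.28 -0.16  0.06  0.01 -0.01] sd [0.14 0.26 0.27 0.01 0.02 0.02] tip [0.4714 0.3049 0.0334] tool x [-1.e-04 -0.e+00 -1.e+00]
time_s: 27.05
position: [0.4713, 0.3049, 0.2747]
tool_rot: [[-0.001, -0.934, -0.356], [-0.0, -0.356, 0.934], [-1.0, 0.001, -0.0]]
ft_force: [-0.2, -0.9, 0.0]
grip_width: 0.0134
t 27.15 F [-0.2  -0.46 -0.03  0.02 -0.04 -0.02] sd [0.04 0.41 0.04 0.   0.03 0.03] tip [0.4714 0.3049 0.0123] tool x [-2.e-04 -1.e-04 -1.e+00]
```

```bash
python3 -m inch '[[1,[0.05,0,0],0],[1,[0.05,0,0],0],[1,[0.03,0,0],0],[1,[0.02,0,0],0],[1,[0,0,0],0],[1,[0,0,0],0],[1,[0,0,0],0],[1,[0,0,0],0]]'
python3 r.py 2
```

```text
time_s: 27.82
position: [0.4714, 0.3049, 0.271]
tool_rot: [[0.0, -0.934, -0.356], [0.0, -0.356, 0.934], [-1.0, -0.0, -0.0]]
ft_force: [0.2, 0.7, -0.2]
grip_width: 0.0136
t 27.9167 F [-0.11  0.12 -0.24  0.02  0.01 -0.04] sd [0.33 0.6  0.07 0.   0.04 0.06] tip [0.4714 0.3049 0.008 ] tool x [ 1.e-04  0.e+00 -1.e+00]
```

```bash
python3 -m inch '[[1,[0.03,0,0],0],[1,[0.02,0,0],0],[1,[0,0,0],0],[1,[0,0,0],0],[1,[0,0,0],0],[1,[0,0,0],0],[1,[0,0,0],0],[1,[0,0,0],0]]'
python3 r.py 2
```

```text
time_s: 28.58
position: [0.4714, 0.305, 0.2701]
tool_rot: [[0.001, -0.934, -0.357], [0.0, -0.357, 0.934], [-1.0, -0.001, -0.0]]
ft_force: [-1.4, -0.6, 5.0]
grip_width: 0.0128
t 28.6833 F [-1.21 -0.03  5.29 -0.1   0.28  0.02] sd [0.16 0.56 0.27 0.05 0.01 0.02] tip [0.4717 0.305  0.0071] tool x [ 1.e-03  3.e-04 -1.e+00]
```

```bash
python3 -m inch '[[0.5,[0,0,0],0],[0.3,[0,0,0],0],[0,[0,0,0],0],[-0.3,[0,0,0],0],[-0.6,[0,0,0],0],[-0.6,[0,0,0],0],[-0.6,[0,0,0],0],[-0.6,[0,0,0],0]]'
python3 -m inch '[[-0.6,[-0.2,0,0],0],[-0.6,[-0.4,0,0],0],[-0.6,[-0.6,0,0],0],[-0.6,[-0.7,0,0],0],[-0.6,[-0.7,0,0],0],[-0.6,[-0.7,0,0],0],[-0.6,[-0.7,0,0],0],[-0.6,[-0.5,0,0],0]]'
python3 -m inch '[[-0.6,[0,0,0],0],[-0.6,[0,0,0],0],[-0.6,[0,0,0],0],[-0.6,[0,0,0],0],[-0.6,[0,0,0],0],[-0.6,[0,0,0],0],[-0.6,[0,0,0],0],[-0.6,[0,0,0],0]]'
python3 - <<'E'
from h import *
import cv2
w=cv2.cvtColor(optics.get_image('wrist'),cv2.COLOR_RGB2BGR)
t=cv2.cvtColor(optics.get_image('scene'),cv2.COLOR_RGB2BGR)
u=cv2.cvtColor(optics.get_image('top'),cv2.COLOR_RGB2BGR)
cv2.imwrite('pics/w11.png',w);cv2.imwrite('pics/s11.png',t);cv2.imwrite('pics/t11.png',u)
cv2.imwrite('pics/w11c.png',np.hstack([cv2.resize(w[160:240,240:320],(400,400),interpolation=2),cv2.resize(t[120:220,360:460],(400,400),interpolation=2)]))
E
```

```text
time_s: 29.35
position: [0.4714, 0.3049, 0.2694]
tool_rot: [[-0.0, -0.934, -0.356], [-0.0, -0.356, 0.934], [-1.0, 0.0, -0.0]]
ft_force: [-0.2, -0.3, 0.6]
grip_width: 0.0686
time_s: 30.02
position: [0.4712, 0.3049, 0.4069]
tool_rot: [[0.002, -0.934, -0.356], [0.001, -0.356, 0.934], [-1.0, -0.003, 0.0]]
ft_force: [0.0, -0.0, 0.2]
grip_width: 0.068
time_s: 30.68
position: [0.4714, 0.3049, 0.4042]
tool_rot: [[-0.0, -0.934, -0.356], [-0.0, -0.356, 0.934], [-1.0, 0.0, 0.0]]
ft_force: [0.3, -0.4, 0.1]
grip_width: 0.0687
```

View pics/w11c.png

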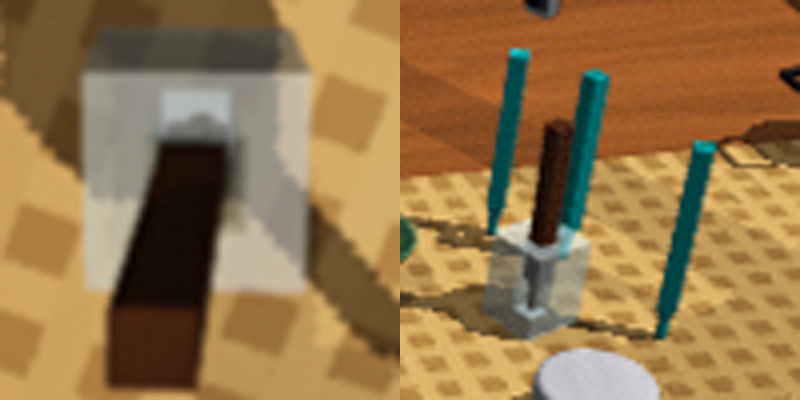

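View pics/s11.png

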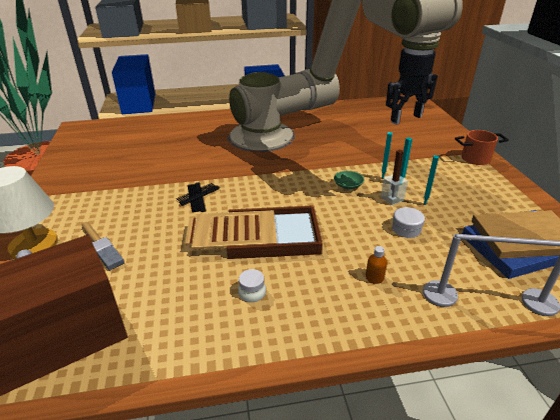

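View pics/t11.png

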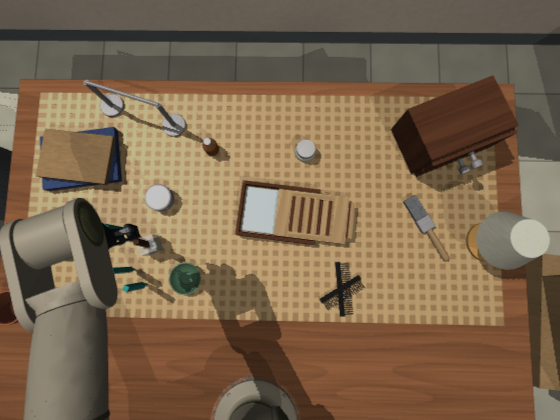

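Run:
```python
from h import *
p=optics.camera_params('wrist');t=optics.camera_params('top')
X=at(p,153/5+240,345/5+160,.156);print('top',X, X-np.array([.4714,.3051,.156]))
# top face size check
print(np.linalg.norm(at(p,108/5+240,305/5+160,.156)-at(p,205/5+240,305/5+160,.156)))
import pickle
for f,u,v in [('w8',279.5,160)]:
    q,s=pickle.load(open(f+'.pkl','rb'));c=np.array([.571,-.0506,.034]);yv=np.array([.1045,.9945,0])
    print('groove y',(at(q,u,v,.032)-c)@yv)
print(env.observe()['time_s'])
```

```text
top [0.47657882 0.30077328 0.156     ] [ 0.00517882 -0.00432672  0.        ]
0.014450847778331706
groove y -0.11555179785981491
30.8333
```

```bash
python3 -c "
from rig import env
print(env.close_job())"
```

```text
the job is handed in; nothing more can be done
None
```

The whole job is done as asked and was handed in at about 31 s, against the 69 s limit.

- **Finding the groove:** I took the dark stick from the glass holder and stroked its tip towards the closed end with about 2 N. It dropped into the pull groove at about y = -23 mm. I lowered it to the groove floor with about 1 N and paused there for about 2 s. The wrist picture showed the cover still shut.
- **Opening the cover:** I drew it open through the groove. The forces I read were mostly about 2 N, with a peak reading of about 4 N. From the wrist picture I measured the cover about 93 mm open of 100 mm.
- **Returning the stick:** It stands back in its socket with the tip on the floor. I set it down with about 6 N before letting go.

**Last checks:**
- The stick leans about 3 degrees; it was nearly upright at the start. The play in the socket limits the lean.
- The other things look unmoved in the scene and top views.
- The gripper is open and clear above the stick, with force readings near zero.

**One disagreement:** on entering the groove, the force readings were +1.4 to +1.7 N along y. The tip position worked out from the arm was also about 2.5 mm off the picture. I took this as the tip resting on the near groove edge, and both the side force and the moment vanished after another 2 mm.

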